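Drive a worn bush out of a guide block with a drift

TASK

Take the brass drift from its forked stand and drive the worn bush out of the guide block in the vise: find the bore gently by feel, enter it from the open side and push steadily, never hard, until the whole bush has left the block and sits in the clear catch tube. Then draw the drift out and lay it back in its two forks the way it lay. Leave the bottle, the dial gauge and the new bush where they are.

Things in the scene. Friction and masses are not known exactly. Their poses are not given: they have to be found in the camera images.
- vise: Blue vise, fixed; origin on the bench, mid jaws; x = driving direction, z up, screw at -y; jaw tops z 62 mm, jaws 64 long. Holds an alloy block 38 wide (y), 34 long: open face x = -17, far face +17; bore 20 dia along x at y = 0. Clamped by hand: bore axis z 83 to 107, NOT told by this pose; feel or look. Flat top 22 above axis, flat sides, plug on -y side. Over 24 N marks it.
- bush (a joint): Worn brass bush, 20 mm long, hole 14, tight in the block's bore; slides at about 11 N, stays where left, spoiled by over 24 N. Value (m): depth of its near end inside the open face: 0.006 to 0.012 at first, 0.034 just out of the block, 0.046 against the end of the clear catch tube on the far face (27 dia, reaching to x = +54 mm of the vise).
- drift: Brass drift 124 mm long, about 0.26 kg; origin on its axis in mid grip, x along the axis to the working tip. Shaft 18.5 dia, 58 long, from grip to tip, end flat, edge broken 0.5; knurled steel grip 22 dia, 44 long (x -22 to +22); tail 18.5 dia, 22 long.
- drift_tip (a point): Centre of the drift's flat working end, 80 mm from the drift's origin along its x.
- drift_stand: Wooden base 124 x 56 x 12 mm, fixed; origin under it, z up; two steel V forks on its x axis at x = +42 and -34, 8 thick, tops 49 above the bench, 41 wide. The drift lies in them along +x, tip at the +x end, grip between the forks, axis 45 above the bench.
- new_bush: New brass bush standing on the bench, 20 mm dia, 20 high, origin under it. Leave alone.
- dial_gauge: White round dial gauge lying on the bench, 89 x 67 x 34 mm. Leave alone.
- sealant_bottle: Red bottle with a white spout, 42 mm dia, 108 high, standing; origin under it. Leave alone.
Mind the look-alikes: they are no part of the job. What is meant by the drift is not red, and is the larger of those in its own colour.

How it is judged:
On the way:
1. the drift, lying in the bore, has pushed the whole bush out of the block (value of joint bush above 0.035 m and angle between the x axis of drift and the x axis of vise, either way round below 0.12 rad and x of drift_tip in the frame of vise above 0.01 m), for 0.1 s.
At the end, for the whole second after the job is handed in: the bush's near end is at least 1 mm beyond the block's far face (value above 0.035), and the drift lies at rest in both forks of its stand, tip the way it first lay, grip between the forks (within 5 mm sideways and in height, 0.08 rad) (value of joint bush above 0.035 m and linear speed of drift below 0.02 m/s and x of drift in the frame of drift_stand between -0.012 and 0.018 m and y of drift in the frame of drift_stand between -0.005 and 0.005 m and z of drift in the frame of drift_stand between 0.04 and 0.05 m and x of drift_tip in the frame of drift_stand between 0.065 and 0.1 m and angle between the x axis of drift and the x axis of drift_stand, either way round below 0.08 rad); the robot touches nothing.
It fails at once if the drift presses on the block, its bush and tube, or the vise with more than 24 N (contact force between drift and vise above 24 N).
It fails at once if the dial gauge is shifted by more than 15 mm (distance of dial_gauge from where it was at the start of the episode above 0.015 m).
It fails at once if the new bush is shifted by more than 15 mm (distance of new_bush from where it was at the start of the episode above 0.015 m).
It fails at once if the bottle is shifted by more than 15 mm (distance of sealant_bottle from where it was at the start of the episode above 0.015 m).
It also fails if it takes over 59 s, if anything falls off the work surface, if the arm or the gripper's body presses on something with over 40 N, if the wrist force passes 120 N, or if a joint passes its speed limit or range.

ROBOT

A 7-joint arm with a two-finger parallel gripper is mounted at the origin on a cart in front of the work surface, level with it; the furniture and walls round the work are solid. World frame = base frame: x ahead of the robot, y to its left, z up, the work surface at z = 0. Lengths are in m, angles in rad, forces in N, time in s.
With the tool pointing down it reaches from about 0.4 to 0.875 m from the base axis. Payload 6.5 kg.
Tool frame: the origin (TCP) lies midway between the tips of the shut fingers; the grasp point (between the pads) lies 19 mm behind it; z points along the fingers, y is the line along which they close (so a half turn about z gives the same grasp; the last joint's range is limited). The gripper opens to 85 mm and grips with 20 to 120 N. Pads are 22 mm wide; open, the fingers measure 114 mm over their backs; the gripper's body (76 mm by 85 mm) begins 54 mm behind the grasp point. The pads swing forward as they close: fully open they stand 13 mm farther back than shut.
Start: joints at [1.217, 0.536, -0.004, 1.538, 0.003, 1.067, -0.071], TCP at [0.184, -0.623, 0.231] pointing down, gripper open.
Joint ranges: [-2.7, 2.7], [-0.37, 2.16], [-1.27, 1.26], [0.24, 2.4], [-1.31, 4.45], [0.19, 1.91], [-2.76, 2.76]. Speed limits (rad/s): [2.39, 2.39, 3.14, 3.14, 3.14, 3.14, 3.14].

INTERFACE

Orientations are given as a unit quaternion [w, x, y, z].
In Python, from bench import read_state, capture, job_done gives the robot as it stands.
- The arm moves only by the shell command python3 -m creep 'ROWS'. ROWS is JSON, a list of rows, each a list of 5 numbers: the opening in per cent of the stroke, from 0 (shut) to 100 (fully open), then the shift along the tool's x, y, z in units of 60 mm (1.0 is 60 mm), then the turn about the tool's z in units of 8 degrees (1.0 is 8 degrees). A call has 1 to 12 rows; each row is the pose to reach, as a shift and turn from the pose commanded when the call began, along the tool's axes at that moment; what a row does not reach only later rows make up. A row lasts 1/8 s, in which the tool goes at most 62.5 mm and 10.7 degrees, less where a joint would pass 70% of its speed; a pose out of reach is approached as far as the arm can. A call with a gripper value outside its range is refused whole. The fingers move at their own pace and stop on an object; the grip force is fixed at half the most. Time passes only in rows, so rows that repeat a pose let the fingers close. It gives the time, the measured TCP pose, the force, the opening and the grip force at its end, in the units of the state.
- read_state(): the state, without advancing time (a new reading comes with each control period).
- capture(name): name is "scene" or "side" or "wrist"; returns a dict with "frame" (480x640x3 uint8, red, green, blue), "range_z" (480x640 float32, m along the optical axis (not along the pixel's ray), 0 where there is no reading), "mtx" (3x3 intrinsics, pixels), "k1" (the pictures are not rectified: a ray, as slopes to the right and down, at radius r is drawn at 1 + k1 r^2 times it, then the intrinsics apply), "R" (3x3) and "t" (3): a world point X has camera coordinates R X + t; the wrist camera has in their place "T_tool_cam" (4x4, takes a point from camera to tool coordinates, whose origin is the TCP and whose axes are the flange's). Camera axes: x right, y down, z forward; pixel columns grow to the right and rows downward; lengths in m; the calibration is good to about 2 mm. A picture is of the moment at which its call begins: read the wrist's pose just before it.
- job_done(): hands the job in; it is judged then, once.
The state is a dict: "clock": time; "qpos": joint angles; "qd": joint speeds; "joint_torque": joint torques, N m; "tcp_pos": TCP position; "orientation": TCP orientation; "force": force on the tool from outside, world axes, zero at the start; "moment": the same for the moment, N m; "grip_width": opening from 0.0 (shut) to 1.0 (fully open); "finger_force": force on a finger pad.
Only numpy, scipy, OpenCV 4.12 (cv2) and the standard library are available. Lean on these libraries where they do the work, as an engineer would, in place of code of your own. Each camera call takes 0.05 s, during which the arm holds its last target. There are 200 camera calls.

## Working session

There is one attempt and no reset: what is moved stays moved. The work goes in short steps, Python scripts to look and compute and a shell command to move; the robot and the scene stay as the last step left them, time stands still between calls to the robot, and variables do not carry over. Pictures are saved under pics/ and viewed, at most 10 in all, crops included, and the job is handed in when it is done.

```bash
ls; mkdir -p pics
python3 - <<'E'
from bench import *
import cv2, numpy as np
s=read_state(); print(s)
for n in ("scene","side"):
    c=capture(n); np.savez(n+".npz",**c); cv2.imwrite(f"pics/{n}0.png",c["frame"][:,:,::-1]); print(n,c["mtx"],c["k1"],c["R"],c["t"])
E
```

```text
pics
{'clock': 0.0, 'qpos': array([ 1.21680502,  0.53715199, -0.00446172,  1.53885118,  0.00258941,
        1.06726729, -0.07118158]), 'qd': array([ 0.00021869, -0.00123243,  0.00074005, -0.00010855,  0.00127589,
        0.00103621,  0.0019042 ]), 'joint_torque': array([-9.87040244e-05, -5.83415115e+01,  1.04847718e+00, -2.59107882e+01,
        1.24074318e-02,  9.56306001e-03,  4.55629817e-06]), 'tcp_pos': array([ 0.18432027, -0.62268286,  0.23043059]), 'orientation': array([-8.18546982e-04,  9.89656993e-01,  1.43451515e-01, -1.70117448e-04]), 'force': array([ 0.33336934, -0.13410505,  0.41777503]), 'moment': array([-0.00969071,  0.03869349, -0.02858348]), 'finger_force': 0.0, 'grip_width': 1.0039216999428866}
scene [[489.24028189   0.         315.55716133]
 [  0.         489.24028189 235.91345112]
 [  0.           0.           1.        ]] -0.07968199086173795 [[-0.76388304 -0.64533902  0.0045011 ]
 [-0.45240895  0.53051322 -0.71685554]
 [ 0.46022696 -0.54963012 -0.6972072 ]] [0.36853163 0.30106543 0.74219805]
side [[433.69801779   0.         328.41044745]
 [  0.         433.69801779 241.94415107]
 [  0.           0.           1.        ]] -0.0488004303914923 [[ 0.99969667 -0.01460316 -0.01983197]
 [-0.02457605 -0.64398944 -0.76463953]
 [-0.00160543  0.76489499 -0.64415299]] [-0.51682401  0.07435998  0.99539106]
```

View pics/scene0.png

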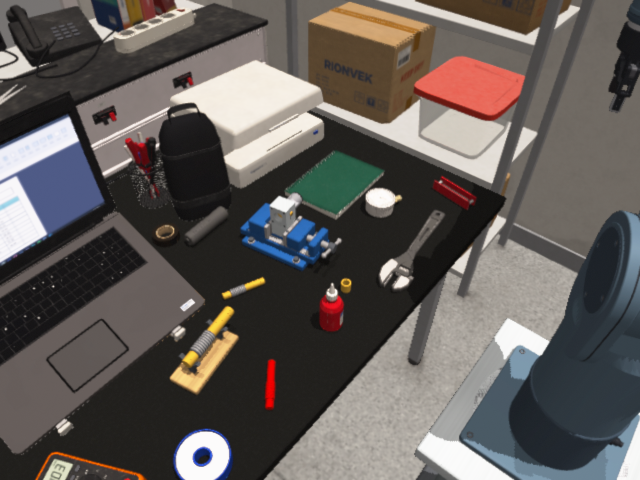

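View pics/side0.png

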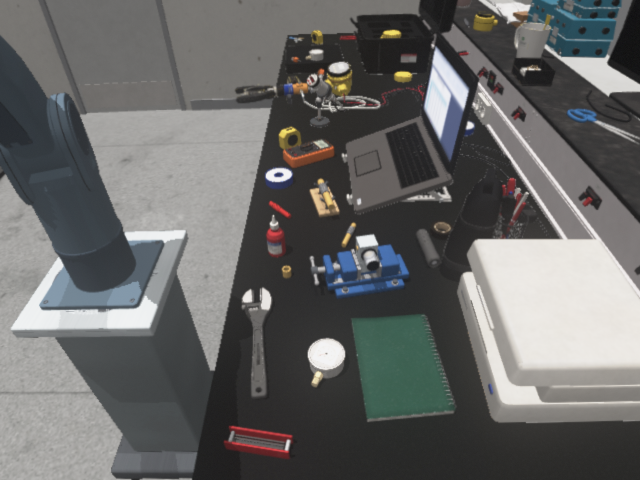

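The scene view shows the drift on its stand at about (208,340), tip up-right at (232,310), and the vise with its block at (285,215). The side view shows the catch tube at (373,258) facing the side camera, so driving goes roughly along -y. The small yellow drift at (243,288) and the red one are the decoys.

```bash
cat > h.py <<'E'
import numpy as np, cv2
from scipy.spatial.transform import Rotation as Ro
from bench import *
def cloud(c,st=None):
    """world points (480,640,3), NaN where no reading"""
    z=c["range_z"].astype(float); K=c["mtx"]; v,u=np.mgrid[:480,:640]
    d=np.array([float(c["k1"]),0,0,0,0])
    p=cv2.undistortPoints(np.stack([u,v],-1).reshape(-1,1,2).astype(float),K,d).reshape(480,640,2)
    P=np.dstack([p*z[...,None],z]); P[z<=0]=np.nan
    if "R" in c: return (P-c["t"])@c["R"]
    T=c["T_tool_cam"]; q=st["orientation"]
    return (P@T[:3,:3].T+T[:3,3])@Ro.from_quat(np.r_[q[1:],q[0]]).as_matrix().T+st["tcp_pos"]
def hsv(c): return cv2.cvtColor(c["frame"],cv2.COLOR_RGB2HSV)
E
python3 - <<'E'
from h import *
for n,boxes in (("scene",dict(drift=(170,300,245,395),vise=(235,185,345,275),block=(262,190,305,240))),("side",dict(drift=(305,170,345,225),vise=(305,230,415,300),block=(350,228,385,275)))):
    c=dict(np.load(n+".npz")); W=cloud(c); H=hsv(c)
    for k,(a,b,e,f) in boxes.items():
        w=W[b:f,a:e].reshape(-1,3); h=H[b:f,a:e].reshape(-1,3).astype(int)
        if k=="drift": m=(h[:,0]>18)&(h[:,0]<34)&(h[:,1]>150)&(w[:,2]>.035)
        elif k=="vise": m=(h[:,0]>100)&(h[:,0]<125)&(h[:,1]>120)
        else: m=(h[:,1]<60)&(h[:,2]>120)&(w[:,2]>.08)
        q=w[m]; q=q[np.isfinite(q).all(1)]
        print(n,k,len(q),"mean",q.mean(0).round(4),"min",q.min(0).round(3),"max",q.max(0).round(3))
        r=cv2.minAreaRect((q[:,:2]*1000).astype(np.float32)); print("  rect",r)
        if k=="drift":
            wd=w[(w[:,2]>.004)&(w[:,2]<.016)&(h[:,1]>60)&(h[:,0]<25)]; wd=wd[np.isfinite(wd).all(1)]
            print("  wood",len(wd),cv2.minAreaRect((wd[:,:2]*1000).astype(np.float32)))
            t=np.linalg.svd(q-q.mean(0))[2][0] if len(q)<3000 else 0; print("  axis",t, np.percentile((q-q.mean(0))@t,[0,2,98,100]))
        if k=="block":
            print("  zhist",np.histogram(q[:,2],bins=np.arange(.08,.14,.003)))
            t=q[q[:,2]>np.percentile(q[:,2],95)-.004]; print("  top",len(t),t.mean(0),cv2.minAreaRect((t[:,:2]*1000).astype(np.float32)))
E
```

```text
scene drift 494 mean [0.5093 0.24   0.0502] min [0.489 0.182 0.039] max [0.53  0.305 0.056]
  rect ((511.9508056640625, 243.7756805419922), (22.022201538085938, 124.76361846923828), 13.092097282409668)
  wood 1543 ((531.7547607421875, 256.3568115234375), (104.64966583251953, 149.55841064453125), 12.357888221740723)
  axis [-0.21814594  0.97590688 -0.00425574] [-0.0592879  -0.05712778  0.06443375  0.06539793]
scene vise 2554 mean [ 0.5777 -0.0125  0.0361] min [ 0.502 -0.124 -0.004] max [0.722 0.03  0.065]
  rect ((609.3828735351562, -47.25422668457031), (201.60264587402344, 141.87928771972656), 11.675652503967285)
scene block 435 mean [ 0.5935 -0.0411  0.1033] min [ 0.574 -0.085  0.08 ] max [ 0.618 -0.011  0.112]
  rect ((599.1969604492188, -48.98170852661133), (40.58952713012695, 72.53956604003906), 9.13698959350586)
  zhist (array([  5,   8,  16,  21,  21,  29,  56,  19,  31, 173,  56,   0,   0,
         0,   0,   0,   0,   0,   0,   0]), array([0.08 , 0.083, 0.086, 0.089, 0.092, 0.095, 0.098, 0.101, 0.104,
       0.107, 0.11 , 0.113, 0.116, 0.119, 0.122, 0.125, 0.128, 0.131,
       0.134, 0.137, 0.14 ]))
  top 233 [ 0.59602534 -0.0311141   0.10914707] ((596.933837890625, -31.323101043701172), (39.44995880126953, 36.95172119140625), 9.13698959350586)<stdin>:10: RuntimeWarning: Mean of empty slice.
  ret = um.true_divide(
Traceback (most recent call last):
ValueError: zero-size array to reduction operation minimum which has no identity
```

```bash
cat >> h.py <<'E'
def Rt(s=None):
    q=(s or read_state())["orientation"]; return Ro.from_quat(np.r_[q[1:],q[0]]).as_matrix()
def go(x,y,z,yaw=None):
    """print shift (units of 60mm) and turn (units of 8deg) to TCP x,y,z, tool-x heading yaw (deg)"""
    s=read_state(); R=Rt(s); d=R.T@(np.array([x,y,z])-s["tcp_pos"])/.06
    a=np.degrees(np.arctan2(R[1,0],R[0,0])); t=0 if yaw is None else -((yaw-a+180)%360-180)/8
    print("tcp",s["tcp_pos"].round(4),"yaw",a.round(2),"shift",d.round(3),"turn",round(t,3),"clock",s["clock"],"F",s["force"].round(2))
E
python3 - <<'E'
from h import *
go(.46,-.2,.23,60); go(.508,.261,.17,102.6)
E
```

```text
tcp [ 0.1843 -0.6227  0.2305] yaw 16.5 shift [ 6.406 -5.451  0.016] turn -5.438 clock 0.1 F [-0.23 -0.01 -0.53]
tcp [ 0.1843 -0.6227  0.2305] yaw 16.5 shift [  9.355 -12.589   1.027] turn -10.763 clock 0.1 F [-0.23 -0.01 -0.53]
```

```bash
python3 -m creep '[[100,0.8,-0.68,0,-0.6],[100,1.6,-1.36,0,-1.2],[100,2.4,-2.04,0,-1.8],[100,3.2,-2.72,0,-2.5],[100,4,-3.4,0,-3.1],[100,4.8,-4.08,0,-3.8],[100,5.6,-4.76,0,-4.4],[100,6.4,-5.45,0,-5.4],[100,6.8,-6.35,0.1,-6.2],[100,7.2,-7.25,0.2,-7],[100,7.55,-8.15,0.3,-7.6],[100,7.9,-9,0.4,-8.2]]'; python3 -c "
from h import *
go(.508,.261,.17,102.6)"
```

```text
clock: 1.6
tcp_pos: [0.4854, 0.0309, 0.207]
orientation: [-0.0, 0.753, 0.658, -0.0]
force: [0.7, -0.2, 0.6]
grip_width: 1.001
finger_force: 0.0
tcp [0.4854 0.0309 0.207 ] yaw 82.26 shift [ 3.85  -0.143  0.616] turn -2.542 clock 1.6 F [ 0.71 -0.24  0.56]
```

```bash
python3 -m creep '[[100,0.9,0,0.2,-0.6],[100,1.8,0,0.3,-1.2],[100,2.7,-0.1,0.5,-1.8],[100,3.5,-0.14,0.6,-2.3],[100,3.85,-0.14,0.62,-2.54],[100,3.85,-0.14,0.62,-2.54],[100,3.85,-0.14,0.62,-2.54]]'
python3 - <<'E'
from h import *
go(.508,.261,.026,102.6)
s=read_state(); c=capture("wrist"); W=cloud(c,s); H=hsv(c); np.savez("w1.npz",**c)
cv2.imwrite("pics/w1.png",c["frame"][:,:,::-1])
m=(H[...,0]>18)&(H[...,0]<34)&(H[...,1]>130)&(W[...,2]>.035)&(W[...,2]<.07)
q=W[m]; print(len(q),q.mean(0),cv2.minAreaRect((q[:,:2]*1000).astype(np.float32)),q.max(0))
E
```

```text
clock: 2.48
tcp_pos: [0.5096, 0.2566, 0.1699]
orientation: [0.001, 0.628, 0.778, -0.001]
force: [-0.6, 0.2, -1.0]
grip_width: 0.997
finger_force: 0.0
tcp [0.5096 0.2566 0.1699] yaw 102.24 shift [ 0.081 -0.009  2.398] turn -0.045 clock 2.475 F [-0.6   0.19 -1.01]
422 [0.5162455  0.23374947 0.04962393] ((512.4398803710938, 243.63473510742188), (17.31692123413086, 124.24278259277344), 12.98108196258545) [0.53398548 0.30487422 0.05426949]
```

View pics/w1.png

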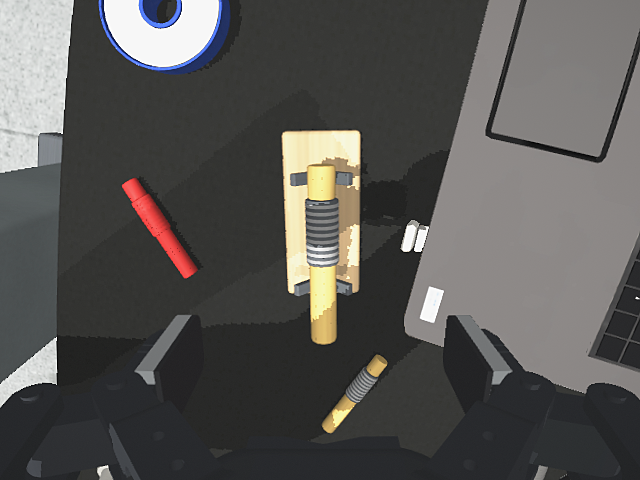

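The wrist view confirms the drift at (323,255), tip pointing down the image at (323,340), grip between the forks. I'll descend with a partly closed gripper, which clears the laptop on the right.

```bash
python3 -m creep '[[60,0.08,0,0.6,-0.05],[60,0.08,0,1.2,-0.05],[60,0.08,0,1.8,-0.05],[60,0.08,0,2.2,-0.05],[60,0.08,0,2.42,-0.05],[60,0.08,0,2.42,-0.05],[15,0.08,0,2.42,-0.05],[15,0.08,0,2.42,-0.05],[0,0.08,0,2.42,-0.05],[0,0.08,0,2.42,-0.05],[0,0.08,0,2.42,-0.05]]'; python3 -c "
from h import *
go(.508,.261,.026,102.98)"
```

```text
clock: 3.9
tcp_pos: [0.5073, 0.2636, 0.0261]
orientation: [-0.0, 0.624, 0.782, -0.001]
force: [-5.4, -2.6, 8.6]
grip_width: 0.237
finger_force: 58.3
tcp [0.5073 0.2636 0.0261] yaw 102.83 shift [-0.045  0.002  0.001] turn -0.019 clock 3.9 F [-5.37 -2.63  8.57]
```

```bash
python3 -c "
from h import *
go(.53,.06,.25,99.1)"; python3 -m creep '[[0,0,0,-0.3,0],[0,0,0,-0.8,0],[0,0,0,-1.6,0],[0,0,0,-2.4,0],[0,0,0,-2.4,0],[0,0,0,-2.4,0]]'; python3 -c "
from h import *
go(.53,.06,.25,99.1)"
```

```text
tcp [0.5073 0.2636 0.0261] yaw 102.83 shift [-3.396 -0.388 -3.729] turn 0.466 clock 3.9 F [-5.37 -2.63  8.57]
clock: 4.65
tcp_pos: [0.5079, 0.2631, 0.1689]
orientation: [0.0, 0.624, 0.782, -0.0]
force: [0.1, 0.1, -3.2]
grip_width: 0.24
finger_force: 59.3
tcp [0.5079 0.2631 0.1689] yaw 102.8 shift [-3.384 -0.391 -1.349] turn 0.462 clock 4.65 F [ 0.1   0.11 -3.16]
```

```bash
python3 -m creep '[[0,-0.6,-0.1,-0.3,0.1],[0,-1.3,-0.2,-0.6,0.2],[0,-2,-0.3,-0.9,0.3],[0,-2.7,-0.35,-1.2,0.4],[0,-3.38,-0.39,-1.35,0.46],[0,-3.38,-0.39,-1.35,0.46],[0,-3.38,-0.39,-1.35,0.46]]'
cat > look.py <<'E'
from h import *
import sys
s=read_state(); c=capture("wrist"); W=cloud(c,s); H=hsv(c); R=Rt(s)
cv2.imwrite(f"pics/{sys.argv[1]}.png",c["frame"][:,:,::-1]); np.savez(sys.argv[1]+".npz",W=W,H=H,R=R,tcp=s["tcp_pos"])
T=(W-s["tcp_pos"])@R   # tool coordinates
m=(H[...,0]>18)&(H[...,0]<34)&(H[...,1]>130)&(np.abs(T[...,1])<.02)&(T[...,2]>-.06)&(T[...,2]<.02)
q=T[m]*1000; print("drift in tool (mm): n",len(q),"min",q.min(0),"max",q.max(0))
r=cv2.minAreaRect(q[:,:2].astype(np.float32)); print(r)
for a in range(-90,60,10):
    b=q[(q[:,0]>=a)&(q[:,0]<a+10)]
    if len(b)>5: print(a,len(b),"y lo/hi",b[:,1].min().round(1),b[:,1].max().round(1),"top z",np.percentile(b[:,2],3).round(1))
m=(W[...,2]>.1)&(W[...,2]<.14)&(H[...,1]<60)&(H[...,2]>100)&(W[...,0]>.55)&(W[...,0]<.65)&(abs(W[...,1]+.03)<.06)
q=W[m]; print("block",len(q), np.histogram(q[:,2],bins=np.arange(.1,.14,.003)) if len(q) else "")
if len(q):
    t=q[abs(q[:,2]-np.percentile(q[:,2],90))<.003]; print(t.mean(0),cv2.minAreaRect((t[:,:2]*1000).astype(np.float32)))
E
python3 look.py w2
```

```text
clock: 5.52
tcp_pos: [0.5293, 0.0612, 0.2487]
orientation: [-0.001, 0.648, 0.761, -0.001]
force: [0.2, -0.2, -2.6]
grip_width: 0.239
finger_force: 59.2
drift in tool (mm): n 295 min [-36.91497819  -8.48595158 -28.41224327] max [ 41.30597561   9.37344762 -18.00597162]
((2.20367431640625, 0.4326286315917969), (17.777074813842773, 78.21371459960938), 89.92254638671875)
-40 91 y lo/hi -8.3 9.4 top z -26.8
-30 90 y lo/hi -8.0 9.2 top z -27.4
20 63 y lo/hi -8.5 9.2 top z -28.1
30 22 y lo/hi -8.5 9.3 top z -26.8
40 27 y lo/hi -8.1 1.7 top z -27.4
block 262 (array([ 26,  23, 159,  54,   0,   0,   0,   0,   0,   0,   0,   0,   0]), array([0.1  , 0.103, 0.106, 0.109, 0.112, 0.115, 0.118, 0.121, 0.124,
       0.127, 0.13 , 0.133, 0.136, 0.139]))
[ 0.60909199 -0.0170642   0.10852918] ((608.5534057617188, -21.403369903564453), (12.923576354980469, 19.824316024780273), 9.904707908630371)
```

View pics/w2.png

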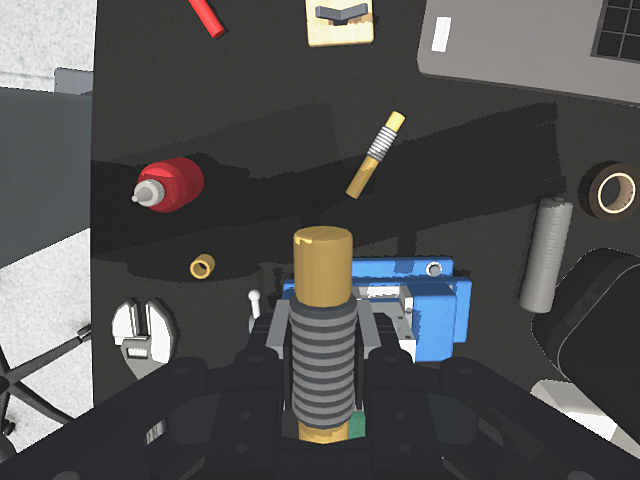

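The drift is held straight (axis within 0.5 mm of the tool centre, tail at (323,235)). The block, at about (400,310), is half hidden by the finger, so I'll sidestep for a clear look.

```bash
python3 -m creep '[[0,-0.4,-0.4,0,0],[0,-0.55,-0.72,0,0],[0,-0.55,-0.72,0,0],[0,-0.55,-0.72,0,0]]'; python3 look.py w3 | tail -3
python3 - <<'E'
import cv2
i=cv2.imread("pics/w3.png")[170:400,300:540]; cv2.imwrite("pics/w3c.png",cv2.resize(i,None,fx=2.5,fy=2.5,interpolation=cv2.INTER_CUBIC))
E
```

```text
clock: 6.08
tcp_pos: [0.4933, 0.0228, 0.2498]
orientation: [-0.0, 0.648, 0.762, 0.0]
force: [-0.1, 0.0, -2.4]
grip_width: 0.234
finger_force: 59.3
          0,    0]), array([0.1  , 0.103, 0.106, 0.109, 0.112, 0.115, 0.118, 0.121, 0.124,
       0.127, 0.13 , 0.133, 0.136, 0.139]))
[ 0.59697001 -0.03056151  0.10850951] ((597.2175903320312, -31.202041625976562), (38.6737060546875, 35.5284309387207), 9.653121948242188)
```

View pics/w3c.png

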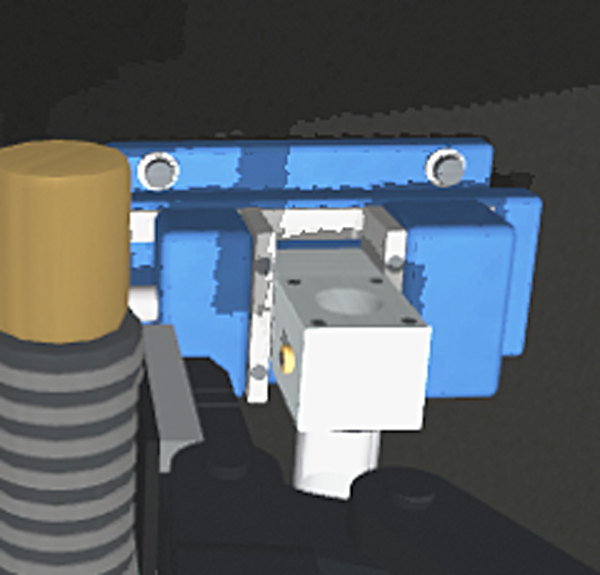

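The view shows the white block top at crop (365,375), its open face with the bore at (348,300), and the clear tube at (335,460) on the far side. The geometry matches expectations, so I'll refine yaw and height from the face points.

Run:
```python
from h import *
f=np.load("w3.npz"); W,H=f["W"],f["H"]
w=W.reshape(-1,3); h=H.reshape(-1,3); 
y=np.radians(9.4); d=np.array([np.sin(y),-np.cos(y)]); l=np.array([np.cos(y),np.sin(y)])  # drive x, vise +y
c=np.array([.5972,-.0312]); X=(w[:,:2]-c)@d*1e3; Y=(w[:,:2]-c)@l*1e3; Z=w[:,2]*1e3
top=(abs(Z-108.5)<1.5)&(abs(X)<25)&(abs(Y)<25); print("top z",Z[top].mean(),np.percentile(X[top],[0,1,99,100]),np.percentile(Y[top],[0,1,99,100]))
op=(abs(X+17)<4)&(abs(Y)<17)&(Z<105)&(Z>66)
A=np.c_[Y[op],Z[op],np.ones(op.sum())]; m=np.ones(len(A),bool)
for _ in range(5):
    k=np.linalg.lstsq(A[m],X[op][m],rcond=None)[0]; r=X[op]-A@k; m=abs(r)<.7
print("open face n",m.sum(),"slope dX/dY(deg)",np.degrees(np.arctan(k[0])),"tilt",k[1],"X at bore",A[m]@k if 0 else k@[0,86.5,1])
sd=(abs(Y+19)<3)&(abs(X)<14)&(Z<106)&(Z>70); print("side n",sd.sum(), np.polyfit(X[sd],Y[sd],1) if sd.sum()>20 else "")
hole=(X>-14)&(X<10)&(abs(Y)<10)&(Z<100)&(Z>72); print("in-bore pts",hole.sum(),"Y",np.percentile(Y[hole],[2,50,98]),"Z",np.percentile(Z[hole],[2,50,98]))
tb=(X>18)&(X<56)&(abs(Y)<20)&(Z>80); print("tube",tb.sum(),"Y med",np.median(Y[tb]),"Ztop",np.percentile(Z[tb],97))
b=(H.reshape(-1,3)[:,0]>100)&(h[:,1]>120)&(Z>55)&(Z<66); print("jaw X range",np.percentile(X[b],[1,99]),"z",np.median(Z[b]))
go(*(c-d*.110).tolist(),.25,99.4)
```

```text
top z 108.5181882655468 [-17.83844203 -17.20642957  16.87785071  17.69155155] [-19.36941998 -18.80663019  18.6516555   19.3444675 ]
open face n 557 slope dX/dY(deg) -1.1969382107956756 tilt -0.011962438325162722 X at bore -16.722370685586046
side n 328 [ 1.6666459e-02 -1.9195153e+01]
in-bore pts 120 Y [-6.86649031  2.47916198  8.73135643] Z [75.70292437 77.56684042 83.71522433]
tube 742 Y med -4.212416553596064 Ztop 101.0826458561633
jaw X range [-145.11312693   28.89336296] z 61.36487668814014
tcp [0.4934 0.0228 0.2499] yaw 99.24 shift [ 6.680e-01  1.557e+00 -1.000e-03] turn -0.02 clock 6.125 F [ 0.44  0.26 -1.79]
```

```bash
cat >> h.py <<'E'
YAW=10.2; _y=np.radians(YAW); D=np.array([np.sin(_y),-np.cos(_y)]); L=np.array([np.cos(_y),np.sin(_y)]); C=np.array([.5972,-.0312])
def tip(X,Y=0,Z=86.5):
    """shift to bring the drift tip to vise X,Y,Z (mm)"""
    s=read_state(); R=Rt(s); p=s["tcp_pos"]+R@np.array([-.0825,.0004,-.0182]); q=(p[:2]-C)*1e3
    print("tip now",(q@D).round(2),(q@L).round(2),(p[2]*1e3).round(2),"F drive/lat/z",(s["force"][:2]@D).round(1),(s["force"][:2]@L).round(1),s["force"][2].round(1),"M",s["moment"].round(2))
    t=C+D*(X-82.5)/1e3-L*.0004; go(t[0],t[1],(Z-18.2)/1e3,90+YAW)
E
python3 -c "
from h import *
tip(-40,0,268);tip(-40)"
```

```text
tip now 11.01 -93.55 268.02 F drive/lat/z -0.2 0.5 -1.8 M [ 0.05  0.   -0.02]
tcp [0.4934 0.0228 0.2499] yaw 99.24 shift [0.875 1.522 0.003] turn -0.12 clock 6.125 F [ 0.44  0.26 -1.79]
tip now 11.01 -93.55 268.02 F drive/lat/z -0.2 0.5 -1.8 M [ 0.05  0.   -0.02]
tcp [0.4934 0.0228 0.2499] yaw 99.24 shift [0.873 1.52  3.028] turn -0.12 clock 6.125 F [ 0.44  0.26 -1.79]
```

```bash
python3 -m creep '[[0,0.45,0.7,0,-0.12],[0,0.87,1.52,0,-0.12],[0,0.87,1.52,0,-0.12],[0,0.87,1.52,0.6,-0.12],[0,0.87,1.52,1.3,-0.12],[0,0.87,1.52,2,-0.12],[0,0.87,1.52,2.6,-0.12],[0,0.87,1.52,3,-0.12],[0,0.87,1.52,3.03,-0.12],[0,0.87,1.52,3.03,-0.12],[0,0.87,1.52,3.03,-0.12]]';  python3 -c "
from h import *
tip(-19)"; python3 look.py w4
```

```text
clock: 7.5
tcp_pos: [0.5757, 0.0877, 0.0694]
orientation: [0.001, 0.642, 0.767, 0.001]
force: [-0.8, -0.6, -3.0]
grip_width: 0.239
finger_force: 59.8
tip now -38.33 0.05 87.59 F drive/lat/z 0.5 -0.9 -3.0 M [ 0.08  0.02 -0.04]
tcp [0.5757 0.0877 0.0694] yaw 100.09 shift [-0.322 -0.004  0.018] turn -0.014 clock 7.5 F [-0.81 -0.62 -3.02]
drift in tool (mm): n 34 min [-36.64655236  -8.21088383 -25.74287404] max [ 41.698373     9.43453662 -11.41933445]
((2.5834884643554688, 1.2623729705810547), (78.1714859008789, 17.67319679260254), 0.9721733927726746)
-40 16 y lo/hi -8.2 9.4 top z -20.5
40 10 y lo/hi -5.2 0.8 top z -14.8
block 0
```

View pics/w4.png

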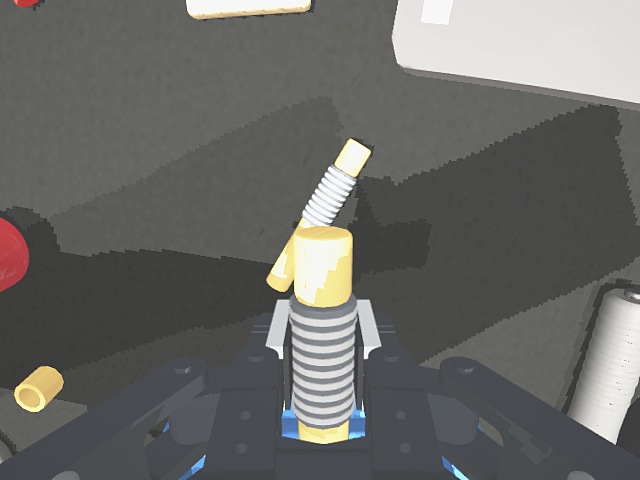

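The view shows the drift still held straight. The block is hidden behind the gripper, so from here I go by feel.

```bash
python3 -m creep '[[0,-0.1,0,0.02,0],[0,-0.2,0,0.02,0],[0,-0.28,0,0.02,0],[0,-0.31,0,0.02,0],[0,-0.33,0,0.02,0],[0,-0.35,0,0.02,0],[0,-0.37,0,0.02,0],[0,-0.37,0,0.02,0]]';  python3 -c "
from h import *
tip(-12)"
```

```text
clock: 8.55
tcp_pos: [0.5784, 0.0662, 0.0669]
orientation: [-0.0, 0.642, 0.767, 0.0]
force: [0.6, 1.9, -2.7]
grip_width: 0.24
finger_force: 59.8
tip now -16.71 -0.98 85.04 F drive/lat/z -1.7 0.9 -2.7 M [0.47 0.09 0.01]
tcp [0.5784 0.0662 0.0669] yaw 100.12 shift [-0.079  0.014 -0.023] turn -0.01 clock 8.55 F [ 0.6   1.86 -2.73]
```

```bash
python3 -m creep '[[0,-0.015,0,0,0],[0,-0.03,0,0,0],[0,-0.03,0,0,0]]';  python3 -c "
from h import *
tip(-12)"
```

```text
clock: 8.93
tcp_pos: [0.5784, 0.0661, 0.067]
orientation: [-0.001, 0.642, 0.767, 0.001]
force: [-1.7, 6.2, -2.8]
grip_width: 0.233
finger_force: 59.8
tip now -16.52 -0.91 84.99 F drive/lat/z -6.4 -0.6 -2.8 M [ 1.31  0.4  -0.09]
tcp [0.5784 0.0661 0.067 ] yaw 100.18 shift [-0.076  0.015 -0.022] turn -0.002 clock 8.925 F [-1.68  6.24 -2.79]
```

```bash
python3 -m creep '[[0,0.05,0,0,0],[0,0.05,0.015,-0.024,0],[0,0.05,0.015,-0.024,0],[0,0.02,0.015,-0.024,0],[0,0,0.015,-0.024,0],[0,-0.02,0.015,-0.024,0],[0,-0.04,0.015,-0.024,0],[0,-0.04,0.015,-0.024,0]]';  python3 -c "
from h import *
tip(-12)"
```

```text
clock: 9.93
tcp_pos: [0.5802, 0.0613, 0.0683]
orientation: [0.0, 0.642, 0.766, -0.0]
force: [0.6, -0.6, -2.5]
grip_width: 0.239
finger_force: 59.8
tip now -11.6 -0.15 86.51 F drive/lat/z 0.7 0.5 -2.5 M [ 0.01 -0.01 -0.06]
tcp [0.5802 0.0613 0.0683] yaw 100.08 shift [ 0.007 -0.    -0.   ] turn -0.015 clock 9.925 F [ 0.63 -0.61 -2.45]
```

```bash
python3 -m creep '[[0,-0.02,0,0,0],[0,-0.04,0,0,0],[0,-0.06,0,0,0],[0,-0.08,0,0,0],[0,-0.1,0,0,0],[0,-0.12,0,0,0],[0,-0.14,0,0,0],[0,-0.16,0,0,0]]';  python3 -c "
from h import *
tip(22)"
```

```text
clock: 10.92
tcp_pos: [0.5811, 0.0556, 0.0684]
orientation: [-0.002, 0.641, 0.767, 0.001]
force: [-2.4, 10.1, -2.7]
grip_width: 0.232
finger_force: 59.8
tip now -5.69 -0.07 86.27 F drive/lat/z -10.4 -0.6 -2.7 M [ 1.96  0.57 -0.08]
tcp [0.5811 0.0556 0.0684] yaw 100.21 shift [-0.463  0.001  0.   ] turn 0.001 clock 10.925 F [-2.45 10.1  -2.65]
```

Contact with the bush at about X = -6, at 10 N. I'll keep pushing steadily.

```bash
python3 -m creep '[[0,-0.02,0,0,0],[0,-0.04,0,0,0],[0,-0.06,0,0,0],[0,-0.08,0,0,0],[0,-0.1,0,0,0],[0,-0.12,0,0,0]]';  python3 -c "
from h import *
tip(22)"
```

```text
clock: 11.68
tcp_pos: [0.5821, 0.05, 0.0684]
orientation: [-0.002, 0.641, 0.768, 0.002]
force: [-3.0, 11.0, -2.0]
grip_width: 0.235
finger_force: 59.8
tip now 0.02 -0.02 86.16 F drive/lat/z -11.4 -1.0 -2.0 M [ 2.28  0.62 -0.1 ]
tcp [0.5821 0.05   0.0684] yaw 100.28 shift [-0.368  0.002  0.   ] turn 0.009 clock 11.675 F [-3.   11.04 -1.96]
```

```bash
python3 -m creep '[[0,-0.025,0,0,0],[0,-0.05,0,0,0],[0,-0.075,0,0,0],[0,-0.1,0,0,0],[0,-0.125,0,0,0],[0,-0.15,0,0,0],[0,-0.175,0,0,0],[0,-0.2,0,0,0],[0,-0.22,0,0,0],[0,-0.24,0,0,0]]';  python3 -c "
from h import *
tip(22)"
```

```text
clock: 12.92
tcp_pos: [0.5846, 0.0358, 0.0684]
orientation: [-0.002, 0.641, 0.768, 0.002]
force: [-3.1, 10.8, -1.3]
grip_width: 0.238
finger_force: 59.8
tip now 14.43 -0.06 86.11 F drive/lat/z -11.1 -1.2 -1.3 M [ 2.21  0.65 -0.15]
tcp [0.5846 0.0358 0.0684] yaw 100.28 shift [-0.128  0.003  0.001] turn 0.01 clock 12.925 F [-3.14 10.75 -1.26]
```

```bash
python3 -m creep '[[0,-0.02,0,0,0],[0,-0.04,0,0,0],[0,-0.06,0,0,0],[0,-0.08,0,0,0],[0,-0.1,0,0,0],[0,-0.12,0,0,0],[0,-0.14,0,0,0],[0,-0.14,0,0,0]]';  python3 -c "
from h import *
tip(23)"
```

```text
clock: 13.92
tcp_pos: [0.586, 0.0273, 0.0683]
orientation: [-0.002, 0.641, 0.768, 0.002]
force: [-3.4, 9.5, -2.3]
grip_width: 0.237
finger_force: 59.8
tip now 23.08 -0.13 86.09 F drive/lat/z -10.0 -1.7 -2.3 M [ 2.08  0.62 -0.14]
tcp [0.586  0.0273 0.0683] yaw 100.27 shift [-0.     0.004  0.001] turn 0.009 clock 13.925 F [-3.45  9.5  -2.34]
```

```bash
python3 look.py w5 | head -8
python3 - <<'E'
from h import *
c=capture("side"); i=c["frame"][225:285,320:420,::-1]; cv2.imwrite("pics/s2.png",cv2.resize(i,None,fx=7,fy=7,interpolation=cv2.INTER_CUBIC))
E
```

```text
drift in tool (mm): n 16 min [-36.32083197  -8.5097493  -27.34162037] max [ 37.10078107   9.41112938 -18.00768601]
((0.38262939453125, 0.36307525634765625), (17.824499130249023, 73.47334289550781), 89.78810119628906)
-40 8 y lo/hi -8.2 9.4 top z -20.7
20 6 y lo/hi -8.5 9.2 top z -24.1
block 84 (array([ 7, 52, 10,  6,  5,  4,  0,  0,  0,  0,  0,  0,  0]), array([0.1  , 0.103, 0.106, 0.109, 0.112, 0.115, 0.118, 0.121, 0.124,
       0.127, 0.13 , 0.133, 0.136, 0.139]))
[0.58791416 0.02006036 0.11220169] ((587.914794921875, 20.55916976928711), (24.377548217773438, 4.813596725463867), 9.46957015991211)
```

View pics/s2.png

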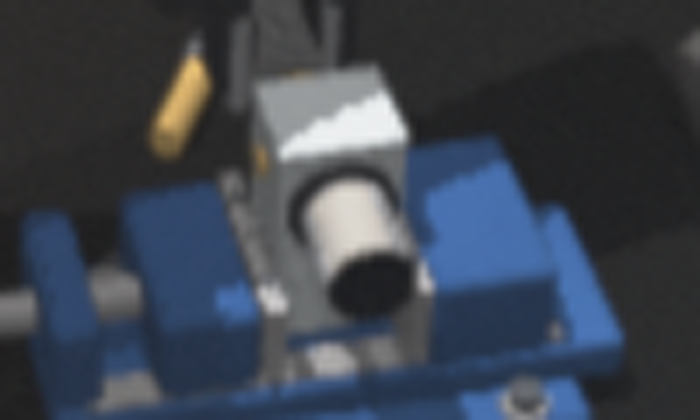

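The side view shows the far tube end at crop (370,285). The tube is opaque in this picture and doesn't show the bush, so I trust the contact readings: the face was felt at X = -16.6, and the tip is now at +23. I'll push 2 mm more for margin, then draw out.

```bash
python3 -m creep '[[0,-0.015,0,0,0],[0,-0.03,0,0,0],[0,-0.03,0,0,0],[0,-0.03,0,0,0]]';  python3 -c "
from h import *
tip(-45)"
```

```text
clock: 14.52
tcp_pos: [0.5864, 0.0255, 0.0683]
orientation: [-0.002, 0.641, 0.768, 0.002]
force: [-2.9, 10.8, -2.4]
grip_width: 0.238
finger_force: 59.8
tip now 24.86 -0.13 86.09 F drive/lat/z -11.1 -1.0 -2.4 M [ 2.13  0.65 -0.14]
tcp [0.5864 0.0255 0.0683] yaw 100.27 shift [1.163 0.005 0.007] turn 0.008 clock 14.525 F [-2.91 10.76 -2.45]
```

```bash
python3 -m creep '[[0,0.1,0,0,0],[0,0.22,0,0,0],[0,0.34,0,0,0],[0,0.46,0,0,0],[0,0.58,0,0,0],[0,0.7,0,0,0],[0,0.85,0,0,0],[0,1.05,0,0,0],[0,1.2,0,0,0],[0,1.2,0,-0.8,0],[0,1.2,0,-1.8,0],[0,1.2,0,-1.8,0]]';  python3 -c "
from h import *
tip(-45); go(.5073,.2636,.17,102.98)
"; python3 look.py w6|head -8
```

```text
clock: 16.02
tcp_pos: [0.5781, 0.0933, 0.1812]
orientation: [0.003, 0.642, 0.767, 0.004]
force: [1.1, -0.5, -4.2]
grip_width: 0.238
finger_force: 60.1
tip now -43.45 3.31 199.39 F drive/lat/z 0.7 1.0 -4.2 M [ 0.05 -0.04  0.03]
tcp [0.5781 0.0933 0.1812] yaw 100.1 shift [ 0.025 -0.078  1.881] turn -0.012 clock 16.025 F [ 1.07 -0.47 -4.2 ]
tcp [0.5781 0.0933 0.1812] yaw 100.1 shift [ 3.001 -0.665  0.181] turn -0.36 clock 16.025 F [ 1.07 -0.47 -4.2 ]
drift in tool (mm): n 33 min [-36.08231766  -8.38801767 -27.18098208] max [ 29.28148688   9.39118039 -18.57743898]
((-3.306285858154297, 0.10820960998535156), (17.591341018676758, 65.2912368774414), 89.12397003173828)
-40 26 y lo/hi -8.2 9.4 top z -20.9
block 214 (array([ 27,  29, 129,  29,   0,   0,   0,   0,   0,   0,   0,   0,   0]), array([0.1  , 0.103, 0.106, 0.109, 0.112, 0.115, 0.118, 0.121, 0.124,
       0.127, 0.13 , 0.133, 0.136, 0.139]))
[ 0.58010471 -0.02068709  0.10841467] ((579.9435424804688, -21.470623016357422), (7.5729079246521, 10.186352729797363), 8.780366897583008)
```

Run:
```python
from h import *
for n in ("w2","w6"):
    f=np.load(n+".npz"); T=((f["W"]-f["tcp"])@f["R"]).reshape(-1,3)*1e3
    T=T[(T[:,0]>10)&(T[:,0]<70)&(abs(T[:,1])<14)&(T[:,2]>-45)&(T[:,2]<5)]
    print(n,len(T),"xmax",np.percentile(T[:,0],[90,99,100]).round(1))
    for a in (12,16,20,24,30,35):
        b=T[(T[:,0]>a)&(T[:,0]<a+4)]; print(a,len(b),b[:,1].min().round(1),b[:,1].max().round(1),np.percentile(b[:,2],5).round(1))
```

```text
w2 7862 xmax [40.1 41.6 41.9]
12 1561 -14.0 14.0 -42.0
16 1145 -10.5 11.3 -29.6
20 607 -8.5 9.2 -27.9
24 682 -8.5 9.5 -27.9
30 720 -8.7 9.4 -28.1
35 733 -8.5 9.3 -28.0
w6 7858 xmax [40.1 41.6 41.9]
12 1543 -14.0 14.0 -42.3
16 1159 -10.5 11.3 -29.6
20 609 -8.5 9.2 -27.9
24 684 -8.4 9.5 -27.9
30 724 -8.7 9.4 -27.9
35 733 -8.6 9.2 -28.1
```

No slip in the grip. Back to the stand.

```bash
python3 -m creep '[[0,0.7,-0.15,0,-0.1],[0,1.4,-0.3,0.05,-0.2],[0,2.1,-0.45,0.1,-0.3],[0,2.7,-0.6,0.15,-0.36],[0,3,-0.665,0.18,-0.36],[0,3,-0.665,0.18,-0.36],[0,3,-0.665,0.18,-0.36],[0,3,-0.665,0.18,-0.36]]';  python3 -c "
from h import *
go(.5073,.2636,.0265,102.9)
"
```

```text
clock: 17.08
tcp_pos: [0.5049, 0.26, 0.1654]
orientation: [0.0, 0.624, 0.782, -0.0]
force: [0.4, -0.3, -3.4]
grip_width: 0.237
finger_force: 60.0
tcp [0.5049 0.26   0.1654] yaw 102.81 shift [0.052 0.051 2.314] turn -0.011 clock 17.075 F [ 0.44 -0.27 -3.41]
```

```bash
python3 -m creep '[[0,0.05,0.05,0.5,0],[0,0.05,0.05,1,0],[0,0.05,0.05,1.5,0],[0,0.05,0.05,1.7,0],[0,0.05,0.05,1.7,0],[0,0.05,0.05,1.7,0]]';  python3 -c "
from h import *
go(.5073,.2636,.0265,102.9)
"
```

```text
clock: 17.82
tcp_pos: [0.5072, 0.2659, 0.0647]
orientation: [0.0, 0.623, 0.782, 0.001]
force: [-0.2, 0.4, -3.1]
grip_width: 0.237
finger_force: 59.9
tcp [0.5072 0.2659 0.0647] yaw 102.95 shift [-0.038 -0.008  0.637] turn 0.006 clock 17.825 F [-0.18  0.44 -3.14]
```

```bash
python3 -m creep '[[0,-0.02,0,0.2,0],[0,-0.02,0,0.4,0],[0,-0.02,0,0.5,0],[0,-0.02,0,0.56,0],[0,-0.02,0,0.6,0],[0,-0.02,0,0.62,0],[0,-0.02,0,0.62,0]]';  python3 -c "
from h import *
go(.5073,.2636,.0265,102.9)
"
```

```text
clock: 18.7
tcp_pos: [0.5068, 0.2646, 0.0266]
orientation: [0.0, 0.623, 0.782, 0.0]
force: [1.2, -0.2, -2.3]
grip_width: 0.237
finger_force: 59.9
tcp [0.5068 0.2646 0.0266] yaw 102.98 shift [-0.017  0.004  0.001] turn 0.009 clock 18.7 F [ 1.17 -0.16 -2.29]
```

```bash
python3 -m creep '[[0,-0.01,0,0.015,0],[0,-0.01,0,0.015,0],[30,-0.01,0,0.015,0],[45,-0.01,0,0.015,0],[60,-0.01,0,0.015,0],[60,-0.01,0,0.015,0],[60,-0.01,0,0.015,0],[60,-0.01,0,-0.5,0],[60,-0.01,0,-1.2,0],[60,-0.01,0,-2,0],[60,-0.01,0,-2.4,0],[60,-0.01,0,-2.4,0]]'
python3 - <<'E'
from h import *
s=read_state(); c=capture("wrist"); W=cloud(c,s); H=hsv(c); cv2.imwrite("pics/w7.png",c["frame"][:,:,::-1])
m=(H[...,0]>18)&(H[...,0]<34)&(H[...,1]>130)&(W[...,2]>.035)&(W[...,2]<.07)
q=W[m]; print(len(q),cv2.minAreaRect((q[:,:2]*1000).astype(np.float32)),q.max(0))
E
```

```text
clock: 20.2
tcp_pos: [0.5077, 0.2644, 0.1723]
orientation: [0.001, 0.623, 0.782, 0.002]
force: [-0.5, -0.4, -0.7]
grip_width: 0.599
finger_force: 0.0
355 ((511.7274475097656, 244.57191467285156), (17.175390243530273, 123.79483795166016), 13.364245414733887) [0.53140878 0.30534872 0.05460667]
```

View pics/w7.png

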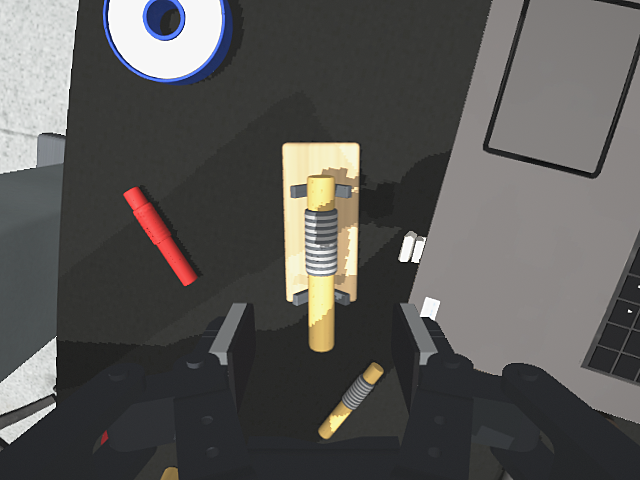

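The drift lies in both forks, with its tip at (321,348) and the grip between the forks. It is within 1 mm and 0.4° of where it first lay. Handing in.

```bash
python3 -c "
from bench import *
print(job_done())"
```

```text
the job is handed in; nothing more can be done
None
```

The bush was pushed about 41 mm deep into the catch tube, judged by drift position and force since the tube did not show it, at about 11 N; the drift is back in its forks within 1 mm, and the job was handed in at about 20 s.

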